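Stack the paint dishes on their coaster

TASK

Put the porcelain paint dishes away as one stack on the dark round coaster, building it up one piece at a time: the blue dish first, about in the middle of the coaster, then the red one nested on it, then the yellow one, and last the white lid on top, everything upright and fully seated. Set each piece down gently without dropping it, since it is porcelain. Leave the green dish, the water jar, the brass jar cap and the paint tube where they lie.

Things in the scene. Friction and masses are not known exactly. Their poses are not given: they have to be found in the camera images.
- dish_blue: Round blue porcelain paint dish, open on top; first (lowest) of the stack. 64 mm across, 30 mm high: foot 44 (bottom) to 48 mm across, 6 mm high, under a straight wall from 6 to 30 mm height; mouth 57 mm across, 19 mm deep. 100 g. Nested in a like dish (foot in its mouth, 4 mm play, shoulder on its rim) its origin is 24 mm above the lower one's. Origin: centre of the foot's underside, z up.
- dish_red: Round red porcelain paint dish, open on top; second. 64 mm across, 30 mm high: foot 44 (bottom) to 48 mm across, 6 mm high, under a straight wall from 6 to 30 mm height; mouth 57 mm across, 19 mm deep. 100 g. Nested in a like dish (foot in its mouth, 4 mm play, shoulder on its rim) its origin is 24 mm above the lower one's. Origin: centre of the foot's underside, z up.
- dish_yellow: Round yellow porcelain paint dish, open on top; third. 64 mm across, 30 mm high: foot 44 (bottom) to 48 mm across, 6 mm high, under a straight wall from 6 to 30 mm height; mouth 57 mm across, 19 mm deep. 100 g. Nested in a like dish (foot in its mouth, 4 mm play, shoulder on its rim) its origin is 24 mm above the lower one's. Origin: centre of the foot's underside, z up.
- dish_green: Round green porcelain paint dish, open on top; not for the stack, leave it. 64 mm across, 30 mm high: foot 44 (bottom) to 48 mm across, 6 mm high, under a straight wall from 6 to 30 mm height; mouth 57 mm across, 19 mm deep. 100 g. Nested in a like dish (foot in its mouth, 4 mm play, shoulder on its rim) its origin is 24 mm above the lower one's. Origin: centre of the foot's underside, z up.
- lid: White porcelain lid, right way up: foot 44 (bottom) to 48 mm across, 6 mm high; disc 64 mm across from 6 to 11 mm height; in the middle a straight round knob, 22 mm in diameter, from 11 to 35 mm height, to grip. 80 g. Seated in a dish its origin is 24 mm above that dish's. Origin: centre of the foot's underside, z up.
- coaster: Flat round near-black slate coaster, 90 mm across, 10 mm thick, fixed to the table; the stack stands on it. Origin: centre of its underside, so its top is at z = 10 mm.
- jar: Closed glass water jar with a metal cap and a paper label, standing, 58 mm across and 72 mm high, loose; leave it. Origin: centre of its underside.
- cap: Spare brass jar cap, a flat plain yellow-metal disc, 60 mm across and 12 mm high, loose; leave it. Origin: centre of its underside.
- tube: Silver paint tube with an orange band and a black screw cap, lying on the table, 84 mm long, up to 30 mm wide, 18 mm high, loose; leave it. Origin: middle of its length on the underside; its length is along its x axis.
Not all that is in view belongs to the job. What is meant by the dish_blue is not pink, and is the larger of those in its own colour.

How it is judged:
By the outcome, as a careful person would: the job done as asked, in the order asked, and still so for the second after the job is handed in, with the robot touching nothing.
It also fails if it takes over 120 s, if anything falls off the work surface, if the arm or the gripper's body presses on something with over 40 N, if the wrist force passes 120 N, or if a joint passes its speed limit or range.

ROBOT

A 6-joint arm with a two-finger parallel gripper is mounted at the origin on the work surface. World frame = base frame: x ahead of the robot, y to its left, z up, the work surface at z = 0. Lengths are in m, angles in rad, forces in N, time in s.
With the tool pointing down it reaches from about 0.25 to 0.725 m from the base axis. Payload 4 kg.
Tool frame: the origin (TCP) lies between the finger pads; the fingertips stand 8 mm ahead of it and the grasp point (between the pads) lies 11 mm behind it (bot.tip_reach is the distance from the TCP to the fingertips, in m); z points along the fingers, y is the line along which they close (so a half turn about z gives the same grasp; the last joint's range is limited). The gripper opens to 85 mm and grips with 20 to 120 N. Pads are 22 mm wide; open, the fingers measure 114 mm over their backs; the gripper's body (76 mm by 85 mm) begins 54 mm behind the grasp point. The pads swing forward as they close: fully open they stand 13 mm farther back than shut.
Start: joints at [1.258, 0.241, 0.005, 1.335, 0, 1.571], TCP at [0.154, 0.476, 0.219] pointing down, gripper open.
Joint ranges: [-2.72, 2.72], [-1.05, 1.87], [-1.09, 1.28], [-1.99, 2.15], [-1.42, 1.44], [-3.14, 3.14]. Speed limits (rad/s): [2.79, 2.79, 3.14, 3.14, 3.14, 3.14].

INTERFACE

Orientations are given as a unit quaternion [x, y, z, w].
In Python, from workcell import bot gives the robot as it stands.
- The arm moves only by the tool move_arm, never from a script. Its argument "deltas" is a list of rows, each a list of 7 numbers: the opening, from 0 (shut) to 1 (fully open), then the shift along the tool's x, y, z in mm, then the turn, a rotation vector about the tool's x, y, z in degrees. In form: [[gripper, tx, ty, tz, ax, ay, az], ...]. A call has 1 to 10 rows; each row shifts and turns the commanded pose from where the row before left it, along the tool's axes as they then stand; what a row does not reach is not made up. A row lasts 1/12 s, in which the tool goes at most 41.7 mm and 7.16 degrees, less where a joint would pass 70% of its speed; a pose out of reach is approached as far as the arm can. A call is refused whole if a number of a shift passes 41.7 or a number of a turn 7.16, either way. A call with a gripper value outside its range is refused whole. The fingers move at their own pace and stop on an object; the grip force is fixed at half the most. Time passes only in rows, so rows that do not move let the fingers close. It gives the time, the measured TCP pose, the force, the opening and the grip force at its end, in the units of the state.
- bot.get_obs(): the state, without advancing time (a new reading comes with each control period).
- bot.camera(name): name is "scene" or "top"; returns the picture (480x640x3 uint8, blue, green, red); there is no depth.
- bot.calibration(name): a dict with "K" (3x3 intrinsics, pixels), "position" and "orientation" of the camera in the world. Camera axes: x right, y down, z forward; pixel columns grow to the right and rows downward; lengths in m; the calibration is good to about 2 mm. A picture is of the moment at which its call begins. calibration takes no time and is no camera call.
- bot.job_done(): hands the job in; it is judged then, once.
Trained networks look in the newest picture that a camera, given by its name, has taken for a name from the list of things; names that differ only in an ending like _2 or _b are one class to them, and where a whole thing is asked for, a point or a joint stands for the part that bears it (a point fixed in the world has none). Each returns a list of dicts, best first, with "conf" (0 to 1); they miss things now and then, are a little off and sometimes report something else, mostly with a low value. They report only what shows in the picture. A call takes as long as a camera call. They do not tell look-alikes from the thing itself.
- bot.outline_of(query, camera): "pixels" (480x640 bool, what is visible of it) and "rect" ([left, top, width, height] in pixels, round what is visible of it).
The state is a dict: "clock": time; "joint_pos": joint angles; "joint_vel": joint speeds; "tau": joint torques, N m; "eef_pos": TCP position; "tool_rot": TCP orientation; "ft_force": force on the tool from outside, world axes, zero at the start; "ft_torque": the same for the moment, N m; "grip_width": finger opening in m; "grasp_force": force on a finger pad.
Only numpy, scipy, OpenCV 4.12 (cv2) and the standard library are available. Lean on these libraries where they do the work, as an engineer would, in place of code of your own. Each camera call takes 0.05 s, during which the arm holds its last target. There are 200 camera calls.

## Working session

There is one attempt and no reset: what is moved stays moved. The work goes in short steps, Python scripts to look and compute and a tool call to move; the robot and the scene stay as the last step left them, time stands still between calls to the robot, and variables do not carry over. Pictures are saved under pics/ and viewed, at most 17 in all, crops included, and the job is handed in when it is done.

Besides the shell and the picture viewer there is one more tool, called after "Call:" as name(argument=value, ...) on one line, values as JSON. move_arm: Moves the arm, as the interface text tells. Its arguments: {"type":"object","properties":{"deltas":{"type":"array","items":{"type":"array","items":{"type":"number"}}}},"required":["deltas"]}

```bash
mkdir -p pics
python3 - <<'E'
from workcell import bot
import cv2
for n in ("scene","top"):
    im=bot.camera(n); cv2.imwrite(f"pics/{n}0.png",im)
    c=bot.calibration(n); print(n,c)
o=bot.get_obs(); print(o)
E
```

```text
scene {'K': array([[581.2723144 ,   0.        , 326.00057314],
       [  0.        , 581.2723144 , 240.46665718],
       [  0.        ,   0.        ,   1.        ]]), 'position': array([0.92829829, 0.32190805, 0.85721275]), 'orientation': array([ 0.43393285,  0.85181163, -0.25911816, -0.13775708])}
top {'K': array([[587.75991926,   0.        , 321.25938715],
       [  0.        , 587.75991926, 235.31317632],
       [  0.        ,   0.        ,   1.        ]]), 'position': array([ 0.2811129 , -0.00746394,  1.15150065]), 'orientation': array([ 0.70429424, -0.703171  ,  0.0691251 , -0.06886134])}
{'clock': 0.1, 'joint_pos': array([ 1.25798390e+00,  2.41342126e-01,  3.85885018e-03,  1.33520146e+00,
       -2.17130789e-05,  1.57078205e+00]), 'joint_vel': array([-0.00059367, -0.00145443,  0.002683  , -0.00027432, -0.00184504,
       -0.00046054]), 'tau': array([-5.97323178e-04, -3.73137295e+01,  2.53010577e+01,  1.08912773e-02,
       -2.49860369e-05, -5.36352445e-06]), 'eef_pos': array([0.15369279, 0.47517224, 0.21789972]), 'tool_rot': array([ 1.55762169e-01,  9.87794136e-01, -9.34366471e-04, -1.36360302e-04]), 'ft_force': array([ 0.06555699, -0.22312374, -0.13573277]), 'ft_torque': array([ 0.00541665,  0.0478987 , -0.01484381]), 'grasp_force': 0.0, 'grip_width': 0.08524124433234725}
```

View pics/scene0.png

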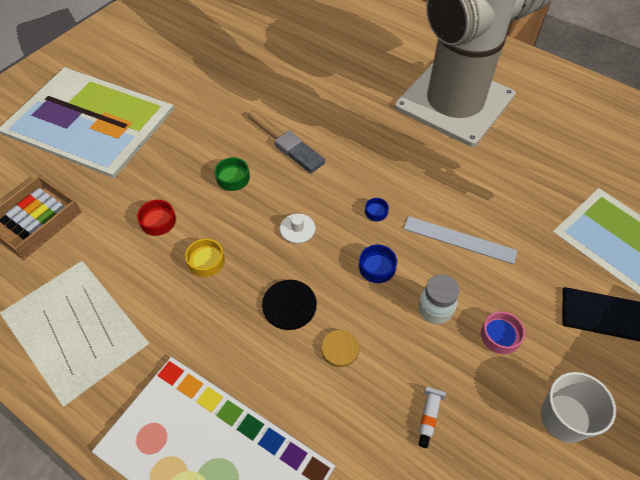

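View pics/top0.png

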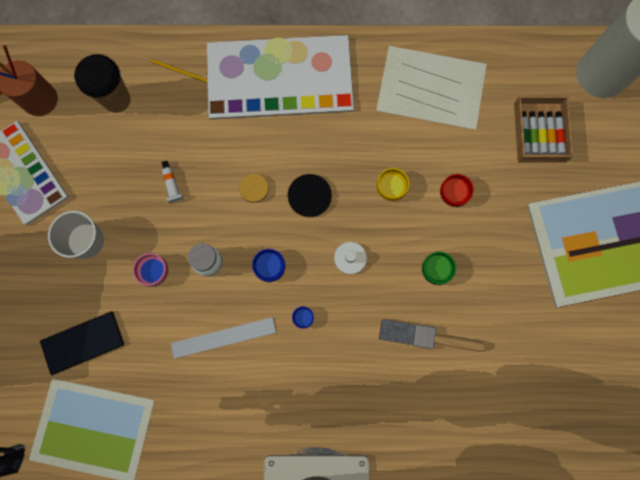

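The scene view shows the target blue dish at (378,263). The small blue one at (376,209) and the pink one with a blue inside at (503,332) are decoys. The coaster is at (289,304), lid (297,228), yellow (205,258), red (156,217), green (232,173), and the brass cap at (340,348). The top view matches: blue (269,265), coaster (310,195), yellow (393,184), red (457,190), lid (350,257).

```bash
cat > h.py <<'E'
from workcell import bot
import numpy as np, cv2
from scipy.optimize import least_squares
from scipy.spatial.transform import Rotation as R
D=[(0,22),(6,24),(6,32),(30,32)]; L=[(0,22),(6,24),(6,32),(11,32),(11,11),(35,11)]
PROF=dict(dish_blue=D,dish_red=D,dish_yellow=D,dish_green=D,lid=L,coaster=[(0,45),(10,45)],jar=[(0,29),(72,29)],cap=[(0,30),(12,30)])
def proj(cal,P):
    q=R.from_quat(cal["orientation"]).inv().apply(P-cal["position"])
    q=q@np.array(cal["K"]).T; return q[:,:2]/q[:,2:]
A=np.linspace(0,2*np.pi,60,endpoint=False); C=np.c_[np.cos(A),np.sin(A)]
def cen(cal,name,x,y,z=0):
    m=np.zeros((480*4,640*4),np.uint8)
    for (a,b),(c,d) in zip(PROF[name],PROF[name][1:]):
        P=np.vstack([np.c_[C*b/1e3+[x,y],np.full(60,z+a/1e3)],np.c_[C*d/1e3+[x,y],np.full(60,z+c/1e3)]])
        h=cv2.convexHull((proj(cal,P)*4+1.5).round().astype(np.int32)); cv2.fillConvexPoly(m,h,1)
    M=cv2.moments(m,True)
    return np.array([M["m10"]/M["m00"]/4-.375,M["m01"]/M["m00"]/4-.375]),M["m00"]/16
def locate(name,mask,cam,z=0,g=(.4,0)):
    cal=bot.calibration(cam); M=cv2.moments(mask.astype(np.uint8),True)
    t=np.array([M["m10"]/M["m00"],M["m01"]/M["m00"]]); p=np.array(g,float)
    for _ in range(6):
        c,a=cen(cal,name,*p,z); e=2e-2
        J=np.c_[cen(cal,name,p[0]+e,p[1],z)[0]-c,cen(cal,name,p[0],p[1]+e,z)[0]-c]/e
        p=p+np.linalg.solve(J,t-c)
    return p,t,M["m00"]/a
def find(name,cam,z=0,n=3):
    for d in bot.outline_of(name,cam)[:n]:
        p,t,r=locate(name,d["pixels"],cam,z); print(name,cam,"conf %.2f"%d["conf"],"px",t.round(),"xy mm",(p*1e3).round(1),"area ratio %.2f"%r)
E
python3 - <<'E'
from h import *
for n in ("coaster","dish_blue","dish_red","dish_yellow","lid","dish_green","jar"):
    for c in ("top","scene"): find(n,c)
E
```

```text
coaster top conf 0.56 px [309. 195.] xy mm [591.1  16.2] area ratio 1.00
coaster scene conf 0.69 px [430. 414.] xy mm [614.3 295. ] area ratio 0.28
coaster scene conf 0.66 px [289. 304.] xy mm [593.   15.7] area ratio 0.93
coaster scene conf 0.61 px [232. 173.] xy mm [ 434.4 -245.7] area ratio 0.64
dish_blue top conf 0.84 px [150. 270.] xy mm [436.8 324.2] area ratio 0.95
dish_blue top conf 0.67 px [303. 317.] xy mm [345.7  26.9] area ratio 0.46
dish_blue scene conf 0.92 px [378. 264.] xy mm [448.8  94.1] area ratio 0.98
dish_blue scene conf 0.60 px [377. 209.] xy mm [352.3  29.4] area ratio 0.42
dish_blue scene conf 0.56 px [503. 332.] xy mm [439.4 323.6] area ratio 0.95
dish_red top conf 0.63 px [456. 190.] xy mm [ 597.5 -276.6] area ratio 0.97
dish_red scene conf 0.59 px [157. 217.] xy mm [ 599.7 -278.5] area ratio 0.93
dish_yellow top conf 0.94 px [392. 184.] xy mm [ 609.9 -149.8] area ratio 0.94
dish_yellow scene conf 0.76 px [205. 257.] xy mm [ 612.  -150.6] area ratio 0.97
lid top conf 0.66 px [350. 258.] xy mm [462.6 -64.8] area ratio 0.95
lid top conf 0.33 px [171. 183.] xy mm [614.5 296.3] area ratio 0.50
lid scene conf 0.74 px [298. 228.] xy mm [464.6 -65. ] area ratio 0.91
dish_green top conf 0.62 px [439. 268.] xy mm [ 441.2 -236.4] area ratio 0.96
dish_green scene conf 0.80 px [232. 173.] xy mm [ 442.5 -237.2] area ratio 0.92
dish_green scene conf 0.54 px [430. 415.] xy mm [621.1 295.8] area ratio 0.48
jar top conf 0.68 px [205. 260.] xy mm [452.8 213.6] area ratio 0.87
jar scene conf 0.72 px [439. 299.] xy mm [459.1 215.7] area ratio 0.86
```

Call:
move_arm(deltas=[[1, 0, 0, 0, 0, 0, -6], [1, 0, 0, 0, 0, 0, -6], [1, 0, 0, 0, 0, 0, -5.9], [1, -24, -31, 0, 0, 0, 0], [1, -24, -31, 0, 0, 0, 0], [1, -24, -31, 0, 0, 0, 0], [1, -24, -31, 0, 0, 0, 0], [1, -24, -31, 0, 0, 0, 0], [1, -24, -31, 0, 0, 0, 0], [1, -24, -31, 0, 0, 0, 0]])

```text
clock: 1.63
eef_pos: [0.3226, 0.2572, 0.219]
tool_rot: [-0.0, 1.0, 0.0, 0.0]
ft_force: [0.9, 0.4, 0.3]
grip_width: 0.0855
grasp_force: 0.0
```

Run:
```python
from h import *
print(bot.tip_reach)
for c in ("top","scene"): find("cap",c,n=2)
o=bot.get_obs(); print(o["eef_pos"],R.from_quat(o["tool_rot"]).as_matrix().round(3))
```

```text
0.008
cap top conf 0.64 px [254. 187.] xy mm [606.5 128.2] area ratio 0.92
cap scene conf 0.61 px [340. 348.] xy mm [607.7 128.3] area ratio 0.96
[0.32454726 0.25467358 0.21896522] [[-1.     0.009  0.001]
 [ 0.009  1.    -0.001]
 [-0.002 -0.001 -1.   ]]
```

Call:
move_arm(deltas=[[1, -25, -33, 0, 0, 0, 0], [1, -25, -33, 0, 0, 0, 0], [1, -25, -33, 0, 0, 0, 0], [1, -25, -33, 0, 0, 0, 0], [1, -26, -33, 0, 0, 0, 0], [1, 0, 0, 40, 0, 0, 0], [1, 0, 0, 40, 0, 0, 0], [1, 0, 0, 40, 0, 0, 0], [1, 0, 0, 30, 0, 0, 0], [1, 0, 0, 0, 0, 0, 0]])

```text
clock: 2.57
eef_pos: [0.442, 0.0933, 0.0631]
tool_rot: [0.0, 1.0, -0.001, -0.006]
ft_force: [-1.8, 0.4, -0.9]
grip_width: 0.0852
grasp_force: 0.0
```

Run:
```python
from h import *
im=bot.camera("scene"); print(bot.get_obs()["eef_pos"])
cv2.imwrite("pics/s1.png",cv2.resize(im[160:340,270:510],None,fx=3,fy=3,interpolation=cv2.INTER_CUBIC))
# blue in the first top picture by colour
im=cv2.imread("pics/top0.png"); h=cv2.cvtColor(im,cv2.COLOR_BGR2HSV)
m=cv2.inRange(h,(105,120,40),(130,255,255)); m[:,:235]=0;m[:,300:]=0;m[:240]=0;m[300:]=0
m=cv2.morphologyEx(m,cv2.MORPH_CLOSE,np.ones((5,5)))
print(locate("dish_blue",m>0,"top"))
```

```text
[0.44424446 0.09379988 0.06610231]
(array([0.44674217, 0.09495659]), array([268.32685298, 264.7618469 ]), 0.8901507469749206)
```

View pics/s1.png

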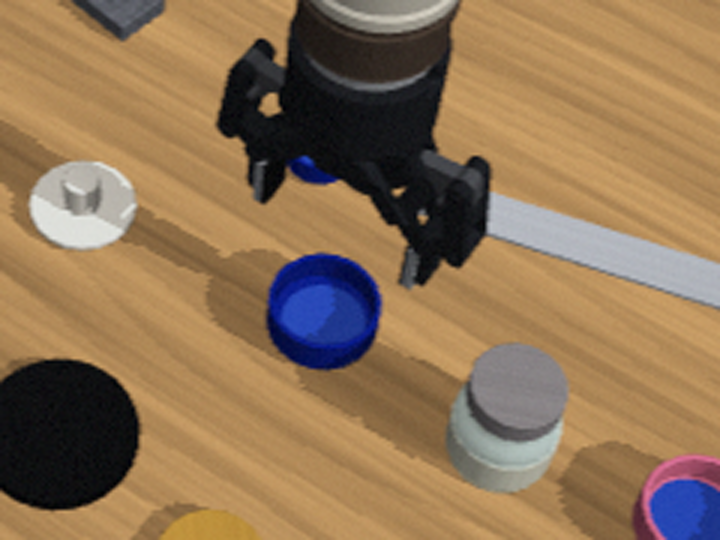

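The view shows the open gripper above and centred over the blue dish, with fingertips at about (405,255) and (358,227) in the full picture. I'll use these to check the tip height.

Run:
```python
from h import *
c=bot.calibration("scene")
for px in ((405,255),(357.7,226.7)):
    d=R.from_quat(c["orientation"]).apply(np.linalg.inv(c["K"])@[*px,1]); 
    print(c["position"]+d*(.444-c["position"][0])/d[0])
print(bot.get_obs()["eef_pos"])
```

```text
[0.444      0.13698747 0.07810883]
[0.444      0.04576855 0.08019411]
[0.44424446 0.09379988 0.06610231]
```

Call:
move_arm(deltas=[[1, 0, 0, 20, 0, 0, 0], [1, 0, 0, 15, 0, 0, 0], [1, 0, 0, 10, 0, 0, 0], [1, 0, 0, 8, 0, 0, 0], [1, 0, 0, 5, 0, 0, 0], [1, 0, 0, 0, 0, 0, 0], [1, 0, 0, 0, 0, 0, 0]])

```text
clock: 3.2
eef_pos: [0.4484, 0.0943, 0.0117]
tool_rot: [0.0, 1.0, 0.0, 0.001]
ft_force: [-0.0, 0.1, 0.6]
grip_width: 0.0855
grasp_force: 0.0
```

Call:
move_arm(deltas=[[1, 0, 0, 4, 0, 0, 0], [1, 0, 0, 0, 0, 0, 0], [0.8, 0, 0, 0, 0, 0, 0], [0.75, 0, 0, 0, 0, 0, 0], [0.6, 0, 0, 0, 0, 0, 0], [0.6, 0, 0, 0, 0, 0, 0], [0.6, 0, 0, 0, 0, 0, 0], [0.6, 0, 0, 0, 0, 0, 0]])

```text
clock: 3.87
eef_pos: [0.4478, 0.0938, 0.0077]
tool_rot: [0.0, 1.0, -0.0, 0.0]
ft_force: [-2.6, -0.9, 7.1]
grip_width: 0.0599
grasp_force: 63.1
```

Run:
```python
from h import *
im=bot.camera("scene"); o=bot.get_obs();print(o["eef_pos"],o["grip_width"],o["grasp_force"],o["ft_force"])
cv2.imwrite("pics/s2.png",cv2.resize(im[180:320,300:480],None,fx=4,fy=4,interpolation=cv2.INTER_CUBIC))
```

```text
[0.4477422  0.09378192 0.00768621] 0.06019573060894141 63.093254106352106 [-2.27906865 -1.3355352   7.81381372]
```

View pics/s2.png

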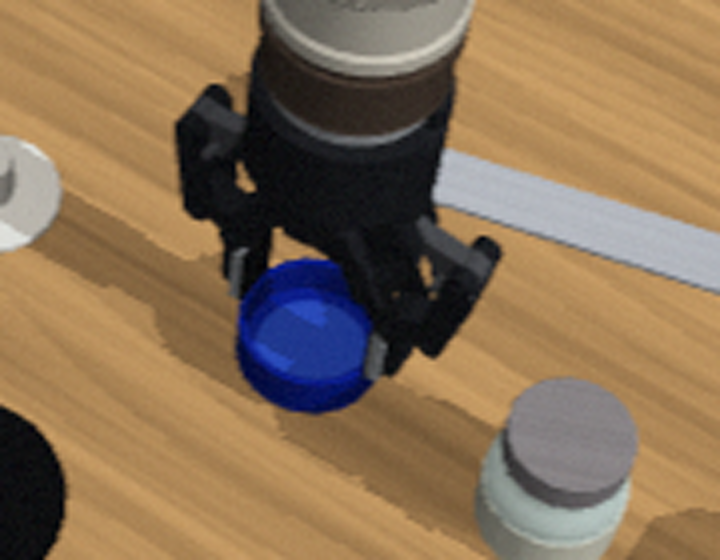

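The view shows both fingers outside the blue dish, gripping across it near mid-wall. The dish is at about (378,263) in the full picture. Next I lift gently and check.

Call:
move_arm(deltas=[[0.6, 0, 0, -3, 0, 0, 0], [0.6, 0, 0, -6, 0, 0, 0], [0.6, 0, 0, -15, 0, 0, 0], [0.6, 0, 0, -26, 0, 0, 0], [0.6, 0, 0, -20, 0, 0, 0], [0.6, 0, 0, 0, 0, 0, 0], [0.6, 0, 0, 0, 0, 0, 0]])

```text
clock: 4.5
eef_pos: [0.4487, 0.0941, 0.078]
tool_rot: [0.0, 1.0, 0.0, 0.002]
ft_force: [0.1, -0.3, -1.0]
grip_width: 0.0595
grasp_force: 64.9
```

Run:
```python
from h import *
im=bot.camera("scene"); o=bot.get_obs();print(o["eef_pos"],o["grip_width"],o["grasp_force"],o["ft_force"],o["ft_torque"])
cv2.imwrite("pics/s3.png",cv2.resize(im[150:310,300:480],None,fx=3.5,fy=3.5,interpolation=cv2.INTER_CUBIC))
h=cv2.cvtColor(im,cv2.COLOR_BGR2HSV)
m=cv2.inRange(h,(105,120,40),(130,255,255)); m[:,:330]=0;m[:,420:]=0;m[:215]=0;m[320:]=0
print(cv2.boundingRect(m), cen(bot.calibration("scene"),"dish_blue",.4478,.094,.07))
```

```text
[0.44755888 0.09392223 0.07684566] 0.05948873880720808 64.88090978935361 [-0.50139052  0.26022957 -1.48601434] [-0.03458074  0.06833643 -0.05163839]
(362, 215, 36, 47) (array([381.62365585, 240.02090707]), 1394.9375)
```

View pics/s3.png

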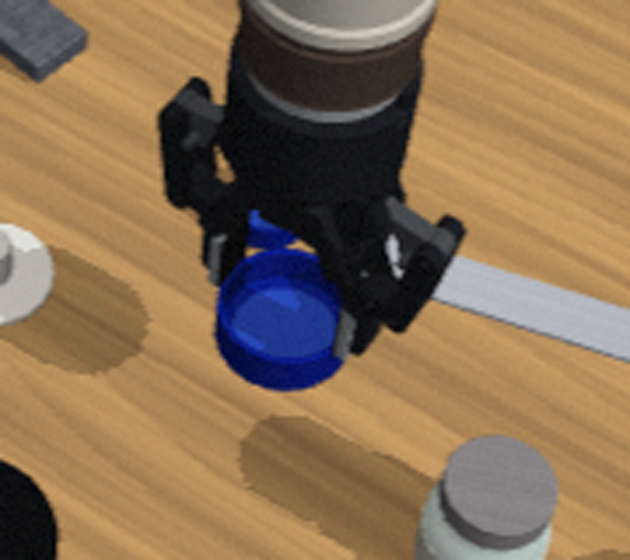

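The lifted dish is level and centred in the grip. Its rim spans columns 362–399, which matches the prediction at (382,240).

Call:
move_arm(deltas=[[0.6, -20, -11, 0, 0, 0, 0], [0.6, -32, -17, 0, 0, 0, 0], [0.6, -36, -20, 0, 0, 0, 0], [0.6, -36, -19, 0, 0, 0, 0], [0.6, -20, -11, 0, 0, 0, 0], [0.6, 0, 0, 20, 0, 0, 0], [0.6, 0, 0, 20, 0, 0, 0], [0.6, 0, 0, 10, 0, 0, 0], [0.6, 0, 0, 0, 0, 0, 0], [0.6, 0, 0, 0, 0, 0, 0]])

```text
clock: 5.38
eef_pos: [0.5898, 0.016, 0.0252]
tool_rot: [0.0, 1.0, -0.0, -0.002]
ft_force: [-0.1, 0.5, -1.7]
grip_width: 0.0601
grasp_force: 64.9
```

Call:
move_arm(deltas=[[0.6, 0, 0, 2, 0, 0, 0], [0.6, 0, 0, 2, 0, 0, 0], [0.6, 0, 0, 1, 0, 0, 0], [0.6, 0, 0, 1, 0, 0, 0], [0.6, 0, 0, 1, 0, 0, 0], [0.6, 0, 0, 0, 0, 0, 0]])

```text
clock: 5.88
eef_pos: [0.5915, 0.0159, 0.0199]
tool_rot: [0.0, 1.0, 0.0, 0.0]
ft_force: [-1.0, 0.1, -1.1]
grip_width: 0.0597
grasp_force: 64.9
```

Run:
```python
from h import *
bot.camera("top"); o=bot.get_obs();print(o["eef_pos"],o["grip_width"],o["grasp_force"],o["ft_force"],o["tool_rot"])
```

```text
[0.59149891 0.01587612 0.01989421] 0.05995142497282741 64.8684818088077 [ 0.06134761 -0.99792933 -1.65630619] [1.57942017e-04 9.99999979e-01 8.57868026e-06 1.32721536e-04]
```

Call:
move_arm(deltas=[[0.6, 0, 0, 0.5, 0, 0, 0], [0.6, 0, 0, 0.5, 0, 0, 0], [0.6, 0, 0, 0.5, 0, 0, 0], [0.6, 0, 0, 0.5, 0, 0, 0], [0.6, 0, 0, 0, 0, 0, 0]])

```text
clock: 6.35
eef_pos: [0.5915, 0.0158, 0.0178]
tool_rot: [0.0, 1.0, -0.0, 0.0]
ft_force: [-0.5, -0.2, 0.5]
grip_width: 0.06
grasp_force: 65.0
```

Call:
move_arm(deltas=[[0.6, 0, 0, 0.3, 0, 0, 0], [0.6, 0, 0, 0.3, 0, 0, 0], [0.6, 0, 0, 0, 0, 0, 0]])

```text
clock: 6.6
eef_pos: [0.5916, 0.0159, 0.0178]
tool_rot: [0.0, 1.0, -0.0, 0.0]
ft_force: [-2.0, -0.2, 5.5]
grip_width: 0.0599
grasp_force: 65.5
```

Contact: force is 5.5 N up at TCP z 17.8 mm, as expected. Now release.

Call:
move_arm(deltas=[[0.74, 0, 0, 0, 0, 0, 0], [0.78, 0, 0, 0, 0, 0, 0], [0.85, 0, 0, 0, 0, 0, 0], [1, 0, 0, 0, 0, 0, 0], [1, 0, 0, 0, 0, 0, 0], [1, 0, 0, -5, 0, 0, 0], [1, 0, 0, -15, 0, 0, 0], [1, 0, 0, -30, 0, 0, 0], [1, 0, 0, -40, 0, 0, 0], [1, 0, 0, -20, 0, 0, 0]])

```text
clock: 7.43
eef_pos: [0.5932, 0.0159, 0.1316]
tool_rot: [0.0, 1.0, 0.0, 0.003]
ft_force: [0.5, 0.2, 1.1]
grip_width: 0.0852
grasp_force: 0.0
```

Call:
move_arm(deltas=[[1, 0, -40, 0, 0, 0, 0], [1, 0, -41, 0, 0, 0, 0], [1, 0, -41, 0, 0, 0, 0], [1, 0, -41, 0, 0, 0, 0], [1, -3, -41, 0, 0, 0, 0], [1, -3, -41, 0, 0, 0, 0], [1, 0, -41, 0, 0, 0, 0], [1, 0, -7, 0, 0, 0, 0], [1, 0, 0, 0, 0, 0, 0], [1, 0, 0, 0, 0, 0, 0]])

```text
clock: 8.27
eef_pos: [0.597, -0.2772, 0.1269]
tool_rot: [0.001, 1.0, 0.001, -0.0]
ft_force: [-0.4, 0.8, -0.2]
grip_width: 0.0853
grasp_force: 0.0
```

Run:
```python
from h import *
im=bot.camera("top"); o=bot.get_obs();print(o["eef_pos"],o["ft_force"])
def blue(im,box):
    h=cv2.cvtColor(im,cv2.COLOR_BGR2HSV); m=cv2.inRange(h,(105,120,40),(130,255,255)); q=np.zeros_like(m); l,t,r,b=box; q[t:b,l:r]=m[t:b,l:r]
    return cv2.morphologyEx(q,cv2.MORPH_CLOSE,np.ones((5,5)))>0
print(locate("dish_blue",blue(im,(260,140,370,240)),"top",.01))
im=bot.camera("scene"); print(locate("dish_blue",blue(im,(240,250,340,350)),"scene",.01))
cv2.imwrite("pics/s4.png",im)
```

```text
[ 0.59720793 -0.27606865  0.12703604] [-0.13469352  0.67044067  0.54956021]
(array([0.59151553, 0.01745822]), array([308.55926724, 191.51293103]), 1.018102029621503)
(array([0.59296435, 0.01588062]), array([288.88847584, 297.25055762]), 0.9686276274924607)
```

View pics/s4.png

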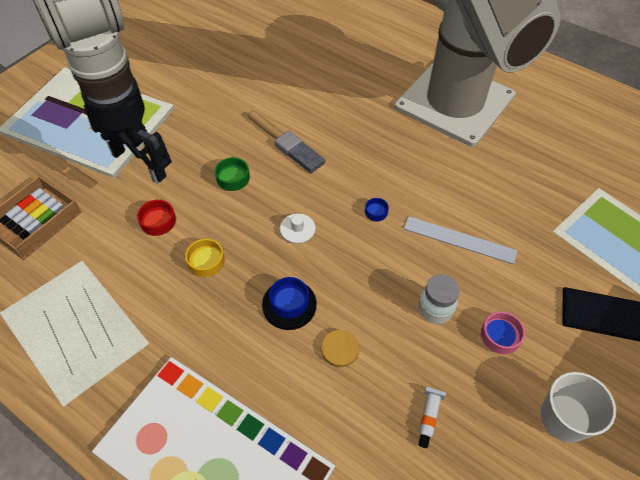

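The blue dish stands centred on the coaster at (289,297), measured at x 592, y 17 mm. The gripper is over the red dish at (156,217).

Call:
move_arm(deltas=[[1, 0, 0, 20, 0, 0, 0], [1, 0, 0, 30, 0, 0, 0], [1, 0, 0, 25, 0, 0, 0], [1, 0, 0, 15, 0, 0, 0], [1, 0, 0, 15, 0, 0, 0], [1, 0, 0, 10, 0, 0, 0], [1, 0, 0, 4.7, 0, 0, 0], [1, 0, 0, 0, 0, 0, 0], [1, 0, 0, 0, 0, 0, 0], [0.8, 0, 0, 0, 0, 0, 0]])

```text
clock: 9.2
eef_pos: [0.5984, -0.2772, 0.0088]
tool_rot: [-0.0, 1.0, -0.0, 0.001]
ft_force: [-0.2, -0.5, 0.1]
grip_width: 0.0749
grasp_force: 0.0
```

Call:
move_arm(deltas=[[0.75, 0, 0, 0, 0, 0, 0], [0.6, 0, 0, 0, 0, 0, 0], [0.6, 0, 0, 0, 0, 0, 0], [0.6, 0, 0, 0, 0, 0, 0], [0.6, 0, 0, 0, 0, 0, 0], [0.6, 0, 0, 0, 0, 0, 0]])

```text
clock: 9.7
eef_pos: [0.5985, -0.2777, 0.0104]
tool_rot: [0.0, 1.0, -0.001, 0.002]
ft_force: [-3.2, 2.6, 7.1]
grip_width: 0.0591
grasp_force: 62.5
```

Call:
move_arm(deltas=[[0.6, 0, 0, -3, 0, 0, 0], [0.6, 0, 0, -6, 0, 0, 0], [0.6, 0, 0, -15, 0, 0, 0], [0.6, 0, 0, -26, 0, 0, 0], [0.6, 0, 0, -20, 0, 0, 0], [0.6, 0, 0, -20, 0, 0, 0], [0.6, 0, 0, 0, 0, 0, 0], [0.6, 0, 0, 0, 0, 0, 0]])

```text
clock: 10.37
eef_pos: [0.5984, -0.2777, 0.0989]
tool_rot: [0.0, 1.0, -0.001, 0.002]
ft_force: [-0.2, 0.3, -1.1]
grip_width: 0.059
grasp_force: 64.7
```

Run:
```python
from h import *
im=bot.camera("scene"); o=bot.get_obs();print(o["eef_pos"],o["grip_width"],o["grasp_force"],o["ft_force"],o["ft_torque"])
cv2.imwrite("pics/s5.png",cv2.resize(im[100:260,80:260],None,fx=3.5,fy=3.5,interpolation=cv2.INTER_CUBIC))
c=bot.calibration("scene")
for z in (.085,.09,.095): 
    P=np.r_[np.c_[C*.032+[.5985,-.2777],np.full(60,z+.03)],np.c_[C*.032+[.5985,-.2777],np.full(60,z+.006)]]; p=(proj(c,P)-[80,100])*3.5; print(z,p.min(0).round(),p.max(0).round(), "rim",p[:60].min(0).round(),p[:60].max(0).round())
```

```text
[ 0.5972149  -0.27717662  0.09713741] 0.05924372066752879 64.68788266181946 [-0.04671233 -0.29988237 -1.67685006] [ 0.00884984  0.03579532 -0.02435043]
0.085 [155. 234.] [304. 370.] rim [155. 234.] [293. 339.]
0.09 [152. 227.] [302. 364.] rim [152. 227.] [290. 332.]
0.095 [149. 220.] [299. 357.] rim [149. 220.] [288. 325.]
```

View pics/s5.png

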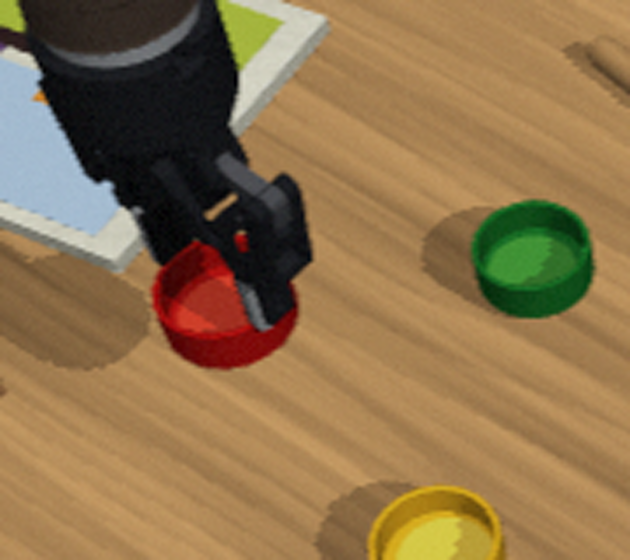

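The red dish is held level, with its bottom edge at crop row 366, so its origin is about 89 mm up. I'll move it over the blue dish.

Call:
move_arm(deltas=[[0.6, 0, 22, 0, 0, 0, 0], [0.6, 1, 38, 0, 0, 0, 0], [0.6, 1, 41, 0, 0, 0, 0], [0.6, 1, 41, 0, 0, 0, 0], [0.6, 1, 41, 0, 0, 0, 0], [0.6, 1, 41, 0, 0, 0, 0], [0.6, 1, 38, 0, 0, 0, 0], [0.6, 0, 22, 0, 0, 0, 0], [0.6, 0, 9.5, 0, 0, 0, 0], [0.6, 0, 0, 0, 0, 0, 0]])

```text
clock: 11.25
eef_pos: [0.5902, 0.0186, 0.0956]
tool_rot: [-0.002, 1.0, 0.0, -0.002]
ft_force: [0.9, -1.2, -2.0]
grip_width: 0.059
grasp_force: 64.8
```

Call:
move_arm(deltas=[[0.6, 0, 0, 12, 0, 0, 0], [0.6, 0, 0, 15, 0, 0, 0], [0.6, 0, 0, 10, 0, 0, 0], [0.6, 0, 0, 5, 0, 0, 0], [0.6, 0, 0, 2, 0, 0, 0], [0.6, 0, 0, 0, 0, 0, 0], [0.6, 0, 0, 0, 0, 0, 0]])

```text
clock: 11.83
eef_pos: [0.5919, 0.0158, 0.0537]
tool_rot: [0.001, 1.0, -0.0, 0.0]
ft_force: [-0.3, -1.2, -1.1]
grip_width: 0.0587
grasp_force: 64.8
```

Run:
```python
from h import *
im=bot.camera("scene"); o=bot.get_obs();print(o["eef_pos"],o["grip_width"],o["grasp_force"],o["ft_force"],o["ft_torque"])
cv2.imwrite("pics/s6.png",cv2.resize(im[210:350,210:370],None,fx=4,fy=4,interpolation=cv2.INTER_CUBIC))
```

```text
[0.59208745 0.0159235  0.05405515] 0.059262530917714606 64.76886928081512 [ 0.03711472 -0.21057477 -0.43447844] [-0.03307199 -0.0079673   0.05273083]
```

View pics/s6.png

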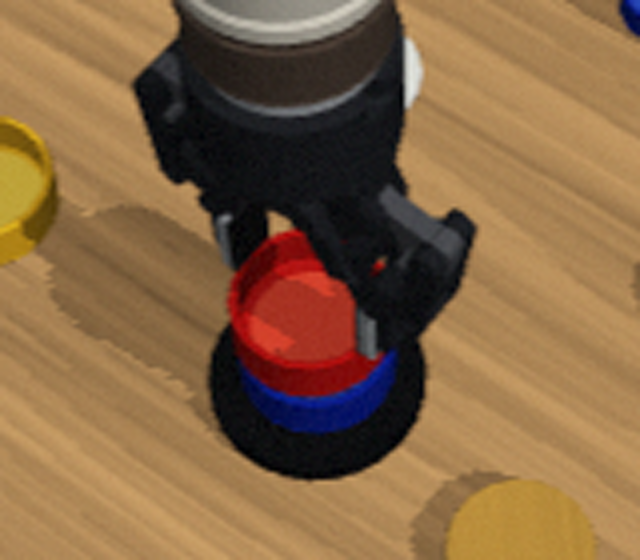

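The red dish is held level right above the blue one, well inside the capture range. Creeping down.

Call:
move_arm(deltas=[[0.6, 0, 0, 1.5, 0, 0, 0], [0.6, 0, 0, 1.5, 0, 0, 0], [0.6, 0, 0, 1.5, 0, 0, 0], [0.6, 0, 0, 1.5, 0, 0, 0], [0.6, 0, 0, 1, 0, 0, 0], [0.6, 0, 0, 1, 0, 0, 0], [0.6, 0, 0, 0.5, 0, 0, 0], [0.6, 0, 0, 0, 0, 0, 0]])

```text
clock: 12.55
eef_pos: [0.5913, 0.0164, 0.0447]
tool_rot: [0.0, 1.0, -0.0, -0.0]
ft_force: [0.3, 0.3, -1.5]
grip_width: 0.059
grasp_force: 64.8
```

Call:
move_arm(deltas=[[0.6, 0, 0, 0.5, 0, 0, 0], [0.6, 0, 0, 0.5, 0, 0, 0], [0.6, 0, 0, 0, 0, 0, 0]])

```text
clock: 12.8
eef_pos: [0.5916, 0.0163, 0.0445]
tool_rot: [0.0, 1.0, 0.0, 0.0]
ft_force: [-1.1, 0.0, 3.6]
grip_width: 0.0593
grasp_force: 65.8
```

Contact at TCP z 44.5 mm. With the grasp 10.4 mm above the origin, full seating predicts 44.4 mm, so it is seated. Release, then go to yellow.

Call:
move_arm(deltas=[[0.74, 0, 0, 0, 0, 0, 0], [0.78, 0, 0, 0, 0, 0, 0], [0.85, 0, 0, 0, 0, 0, 0], [1, 0, 0, 0, 0, 0, 0], [1, 0, 0, 0, 0, 0, 0], [1, 0, 0, -5, 0, 0, 0], [1, 0, 0, -15, 0, 0, 0], [1, 0, 0, -30, 0, 0, 0], [1, 0, 0, -30, 0, 0, 0], [1, 0, 0, -20, 0, 0, 0]])

```text
clock: 13.63
eef_pos: [0.5925, 0.0163, 0.1471]
tool_rot: [0.0, 1.0, 0.0, 0.002]
ft_force: [1.0, 0.1, 0.5]
grip_width: 0.0852
grasp_force: 0.0
```

Call:
move_arm(deltas=[[1, 0, -30, 0, 0, 0, 0], [1, -5, -40, 0, 0, 0, 0], [1, -7, -40, 0, 0, 0, 0], [1, -7, -40, 0, 0, 0, 0], [1, 0, -16.5, 0, 0, 0, 0], [1, 0, 0, 0, 0, 0, 0], [1, 0, 0, 0, 0, 0, 0]])

```text
clock: 14.22
eef_pos: [0.6102, -0.1513, 0.1439]
tool_rot: [0.001, 1.0, 0.0, -0.0]
ft_force: [0.4, -0.1, -0.3]
grip_width: 0.0855
grasp_force: 0.0
```

```bash
cat >> h.py <<'E'
def red(im,box):
    h=cv2.cvtColor(im,cv2.COLOR_BGR2HSV); m=cv2.inRange(h,(0,150,50),(6,255,255))|cv2.inRange(h,(172,150,50),(180,255,255)); q=np.zeros_like(m); l,t,r,b=box; q[t:b,l:r]=m[t:b,l:r]
    return cv2.morphologyEx(q,cv2.MORPH_CLOSE,np.ones((5,5)))>0
E
python3 - <<'E'
from h import *
im=bot.camera("top"); o=bot.get_obs();print(o["eef_pos"],o["ft_force"])
cv2.imwrite("pics/t7.png",im)
print(locate("dish_red",red(im,(260,140,370,240)),"top",.034))
im=bot.camera("scene"); print(locate("dish_red",red(im,(240,240,340,350)),"scene",.034))
cv2.imwrite("pics/s7.png",cv2.resize(im[220:350,220:360],None,fx=4,fy=4,interpolation=cv2.INTER_CUBIC))
E
```

```text
[ 0.61018781 -0.1501325   0.14396411] [0.20083212 1.29481035 0.9354859 ]
(array([0.59201136, 0.01771543]), array([308.21283784, 187.94144144]), 0.9316110418988919)
(array([0.59385083, 0.01598267]), array([287.92707581, 290.39855596]), 0.9576904792774105)
```

View pics/s7.png

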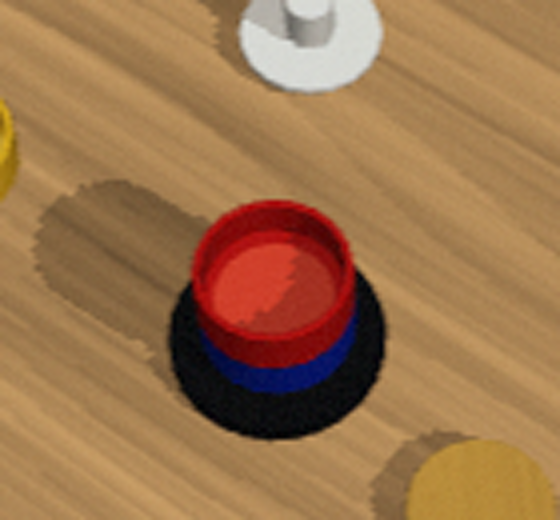

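The red dish sits level and seated on blue at (288,290), at about x 593, y 17 mm. Now yellow.

Call:
move_arm(deltas=[[1, 0, 0, 25, 0, 0, 0], [1, 0, 0, 38, 0, 0, 0], [1, 0, 0, 30, 0, 0, 0], [1, 0, 0, 15, 0, 0, 0], [1, 0, 0, 13.5, 0, 0, 0], [1, 0, 0, 10, 0, 0, 0], [1, 0, 0, 5, 0, 0, 0], [1, 0, 0, 0, 0, 0, 0], [1, 0, 0, 0, 0, 0, 0], [0.8, 0, 0, 0, 0, 0, 0]])

```text
clock: 15.15
eef_pos: [0.6115, -0.1501, 0.0088]
tool_rot: [-0.0, 1.0, -0.0, 0.001]
ft_force: [0.2, -0.2, 0.8]
grip_width: 0.0752
grasp_force: 0.0
```

Call:
move_arm(deltas=[[0.75, 0, 0, 0, 0, 0, 0], [0.6, 0, 0, 0, 0, 0, 0], [0.6, 0, 0, 0, 0, 0, 0], [0.6, 0, 0, 0, 0, 0, 0], [0.6, 0, 0, 0, 0, 0, 0], [0.6, 0, 0, 0, 0, 0, 0]])

```text
clock: 15.65
eef_pos: [0.6115, -0.1505, 0.0103]
tool_rot: [0.0, 1.0, -0.0, 0.002]
ft_force: [-2.6, 1.4, 8.6]
grip_width: 0.0599
grasp_force: 62.4
```

Call:
move_arm(deltas=[[0.6, 0, 0, -3, 0, 0, 0], [0.6, 0, 0, -6, 0, 0, 0], [0.6, 0, 0, -15, 0, 0, 0], [0.6, 0, 0, -26, 0, 0, 0], [0.6, 0, 0, -30, 0, 0, 0], [0.6, 0, 0, -30, 0, 0, 0], [0.6, 0, 0, 0, 0, 0, 0], [0.6, 0, 0, 0, 0, 0, 0]])

```text
clock: 16.32
eef_pos: [0.6123, -0.1507, 0.1205]
tool_rot: [0.0, 1.0, -0.001, 0.003]
ft_force: [-0.7, -0.1, -1.6]
grip_width: 0.0589
grasp_force: 64.7
```

Run:
```python
from h import *
im=bot.camera("scene"); o=bot.get_obs();print(o["eef_pos"],o["grip_width"],o["grasp_force"],o["ft_force"])
cv2.imwrite("pics/s8.png",cv2.resize(im[120:270,120:290],None,fx=3.5,fy=3.5,interpolation=cv2.INTER_CUBIC))
c=bot.calibration("scene")
for z in (.105,.11): 
    P=np.r_[np.c_[C*.032+[.611,-.150],np.full(60,z+.03)],np.c_[C*.032+[.611,-.150],np.full(60,z+.006)]]; p=(proj(c,P)-[120,120])*3.5; print(z,p.min(0).round(),p.max(0).round())
```

```text
[ 0.61077972 -0.15032611  0.11823146] 0.05952612720275472 64.67063158750534 [ 0.24578279 -0.8567064  -0.98263296]
0.105 [184. 279.] [339. 427.]
0.11 [182. 272.] [337. 421.]
```

View pics/s8.png

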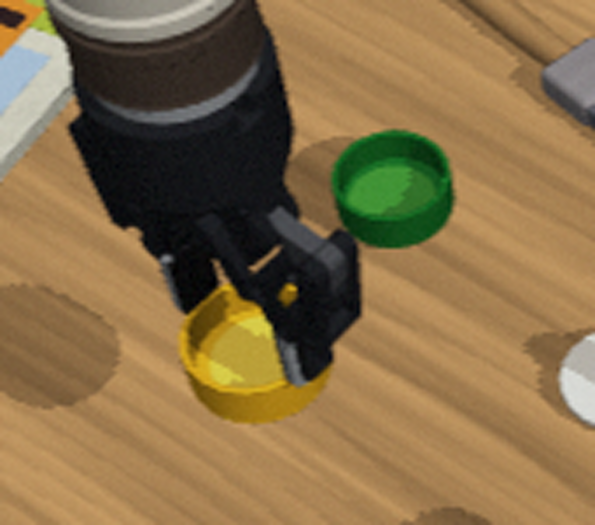

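The yellow dish is held level, with its bottom edge at crop row 422, so its origin is at about 109 mm.

Call:
move_arm(deltas=[[0.6, 0, 20, 0, 0, 0, 0], [0.6, 4, 35, 0, 0, 0, 0], [0.6, 5, 40, 0, 0, 0, 0], [0.6, 5, 35, 0, 0, 0, 0], [0.6, 4.5, 26.5, 0, 0, 0, 0], [0.6, 0, 10, 0, 0, 0, 0], [0.6, 0, 0, 0, 0, 0, 0], [0.6, 0, 0, 0, 0, 0, 0]])

```text
clock: 17.03
eef_pos: [0.5913, 0.0162, 0.1162]
tool_rot: [-0.0, 1.0, -0.0, -0.001]
ft_force: [-0.6, 0.5, -1.2]
grip_width: 0.0592
grasp_force: 64.7
```

Call:
move_arm(deltas=[[0.6, 0, 0, 10, 0, 0, 0], [0.6, 0, 0, 13, 0, 0, 0], [0.6, 0, 0, 10, 0, 0, 0], [0.6, 0, 0, 5, 0, 0, 0], [0.6, 0, 0, 0, 0, 0, 0], [0.6, 0, 0, 0, 0, 0, 0]])

```text
clock: 17.53
eef_pos: [0.5916, 0.0155, 0.0788]
tool_rot: [0.001, 1.0, -0.0, -0.001]
ft_force: [-0.3, 0.7, -1.1]
grip_width: 0.0591
grasp_force: 64.7
```

Call:
move_arm(deltas=[[0.6, 0, 0, 1.5, 0, 0, 0], [0.6, 0, 0, 1.5, 0, 0, 0], [0.6, 0, 0, 1.5, 0, 0, 0], [0.6, 0, 0, 1.5, 0, 0, 0], [0.6, 0, 0, 1, 0, 0, 0], [0.6, 0, 0, 1, 0, 0, 0], [0.6, 0, 0, 1, 0, 0, 0], [0.6, 0, 0, 1, 0, 0, 0], [0.6, 0, 0, 0.5, 0, 0, 0], [0.6, 0, 0, 0, 0, 0, 0]])

```text
clock: 18.37
eef_pos: [0.5918, 0.0163, 0.0687]
tool_rot: [0.0, 1.0, -0.0, -0.0]
ft_force: [0.9, 0.3, -1.3]
grip_width: 0.0591
grasp_force: 64.7
```

Call:
move_arm(deltas=[[0.6, 0, 0, 0.5, 0, 0, 0], [0.6, 0, 0, 0.5, 0, 0, 0], [0.6, 0, 0, 0, 0, 0, 0]])

```text
clock: 18.62
eef_pos: [0.5922, 0.0163, 0.0685]
tool_rot: [0.0, 1.0, -0.0, 0.0]
ft_force: [-1.0, 0.1, 2.5]
grip_width: 0.0593
grasp_force: 65.6
```

Seated at 68.5 mm (predicted 68.3). Release and go to the lid.

Call:
move_arm(deltas=[[0.74, 0, 0, 0, 0, 0, 0], [0.78, 0, 0, 0, 0, 0, 0], [0.85, 0, 0, 0, 0, 0, 0], [1, 0, 0, 0, 0, 0, 0], [1, 0, 0, 0, 0, 0, 0], [1, 0, 0, -5, 0, 0, 0], [1, 0, 0, -15, 0, 0, 0], [1, 0, 0, -30, 0, 0, 0], [1, 0, 0, -30, 0, 0, 0], [1, 0, 0, -20, 0, 0, 0]])

```text
clock: 19.45
eef_pos: [0.5929, 0.0164, 0.1712]
tool_rot: [0.0, 1.0, 0.0, 0.002]
ft_force: [-0.7, -0.1, 0.4]
grip_width: 0.0855
grasp_force: 0.0
```

Call:
move_arm(deltas=[[1, 20, -13, 0, 0, 0, 0], [1, 30, -20, 0, 0, 0, 0], [1, 30, -20, 0, 0, 0, 0], [1, 30, -18.5, 0, 0, 0, 0], [1, 19, -10, 0, 0, 0, 0], [1, 0, 0, 0, 0, 0, 0], [1, 0, 0, 0, 0, 0, 0]])

```text
clock: 20.03
eef_pos: [0.4626, -0.0656, 0.1688]
tool_rot: [0.001, 1.0, -0.0, 0.001]
ft_force: [-0.6, 1.0, 0.8]
grip_width: 0.0852
grasp_force: 0.0
```

Run:
```python
from h import *
o=bot.get_obs();print(o["eef_pos"],o["ft_force"])
im=bot.camera("scene"); cv2.imwrite("pics/s9.png",cv2.resize(im[140:340,220:380],None,fx=3,fy=3,interpolation=cv2.INTER_CUBIC))
find("dish_yellow","scene",.058,1); find("lid","scene",0,1)
bot.camera("top"); find("dish_yellow","top",.058,1)
```

```text
[ 0.46257352 -0.0655998   0.16877556] [-0.56327363  0.96782533  0.84736203]
dish_yellow scene conf 0.81 px [288. 283.] xy mm [593.  17.] area ratio 0.97
lid scene conf 0.76 px [297. 228.] xy mm [465.2 -65.5] area ratio 0.97
dish_yellow top conf 0.58 px [308. 185.] xy mm [590.8  16.8] area ratio 0.98
```

View pics/s9.png

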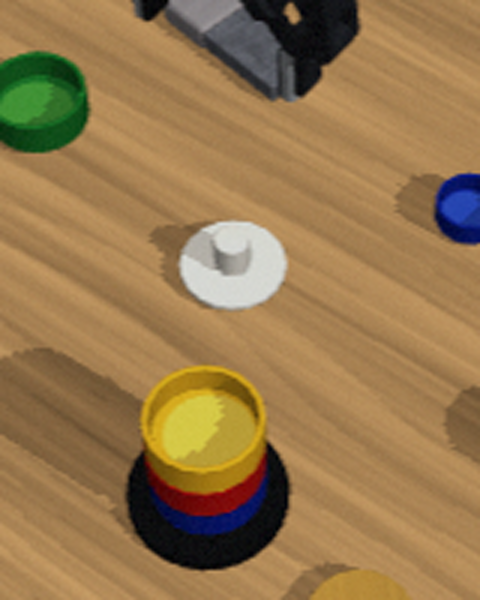

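The three dishes stand straight and nested at (288,283), at x 592, y 17 mm. The lid's knob is at crop (232,250) with clear space around it.

Call:
move_arm(deltas=[[1, 0, 0, 25, 0, 0, 0], [0.8, 0, 0, 38, 0, 0, 0], [0.6, 0, 0, 38, 0, 0, 0], [0.6, 0, 0, 20, 0, 0, 0], [0.6, 0, 0, 12, 0, 0, 0], [0.6, 0, 0, 10, 0, 0, 0], [0.6, 0, 0, 5, 0, 0, 0], [0.6, 0, 0, 0, 0, 0, 0], [0.6, 0, 0, 0, 0, 0, 0], [0.4, 0, 0, 0, 0, 0, 0]])

```text
clock: 21.12
eef_pos: [0.4639, -0.065, 0.0206]
tool_rot: [0.0, 1.0, -0.0, 0.001]
ft_force: [-0.0, 0.1, -0.2]
grip_width: 0.0404
grasp_force: 0.0
```

Call:
move_arm(deltas=[[0.33, 0, 0, 0, 0, 0, 0], [0.28, 0, 0, 0, 0, 0, 0], [0.15, 0, 0, 0, 0, 0, 0], [0.1, 0, 0, 0, 0, 0, 0], [0.1, 0, 0, 0, 0, 0, 0], [0.1, 0, 0, 0, 0, 0, 0], [0.1, 0, 0, 0, 0, 0, 0], [0.1, 0, 0, 0, 0, 0, 0]])

```text
clock: 21.78
eef_pos: [0.4647, -0.0668, 0.0227]
tool_rot: [0.001, 1.0, -0.002, 0.002]
ft_force: [-3.9, -4.1, 15.3]
grip_width: 0.0087
grasp_force: 7.8
```

Run:
```python
from h import *
o=bot.get_obs();print(o["eef_pos"],o["ft_force"],o["grip_width"],o["grasp_force"])
im=bot.camera("scene"); cv2.imwrite("pics/s10.png",cv2.resize(im[165:275,230:370],None,fx=5,fy=5,interpolation=cv2.INTER_CUBIC))
```

```text
[ 0.46466478 -0.06677294  0.02266206] [-3.85011193 -4.12147283 15.2681731 ] 0.008724207580151274 7.8457615762454225
```

View pics/s10.png

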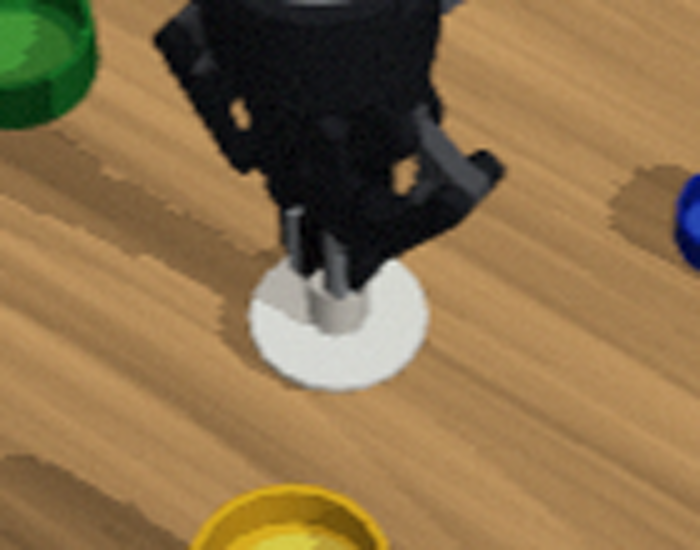

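The fingertips sit at the knob's top (about crop (335,290)) and have shut to 9 mm, pushing up 15 N, so the knob isn't gripped. I'll open, back off, and check where the lid and fingertips are.

Call:
move_arm(deltas=[[0.3, 0, 0, 0, 0, 0, 0], [0.5, 0, 0, 0, 0, 0, 0], [0.6, 0, 0, -5, 0, 0, 0], [0.6, 0, 0, -20, 0, 0, 0], [0.6, 0, 0, -35, 0, 0, 0], [0.4, 0, 0, -40, 0, 0, 0], [0.27, 0, 0, 0, 0, 0, 0], [0.27, 0, 0, 0, 0, 0, 0], [0.27, 0, 0, 0, 0, 0, 0]])

```text
clock: 22.58
eef_pos: [0.4627, -0.0651, 0.1199]
tool_rot: [0.0, 1.0, 0.0, 0.0]
ft_force: [-0.1, -0.4, -0.3]
grip_width: 0.0228
grasp_force: 0.0
```

Run:
```python
from h import *
im=bot.camera("scene"); im2=bot.camera("top")
o=bot.get_obs();p=o["eef_pos"];print(p,o["ft_force"],o["grip_width"],o["tool_rot"])
find("lid","scene",0,1); find("lid","top",0,1)
s=5; cr=cv2.resize(im[140:250,230:370],None,fx=s,fy=s,interpolation=cv2.INTER_CUBIC)
c=bot.calibration("scene")
# marks: expected front pad edges, 8 mm below TCP and at TCP, +-11 mm in y, front edge x+11
for dz,col in ((-.008,(0,0,255)),(0,(0,255,0)),(.011,(255,255,0))):
    for sy in (-1,1):
        for dx in (.011,):
            q=(proj(c,np.array([[p[0]+dx,p[1]+sy*o["grip_width"]/2,p[2]+dz]]))[0]-[230,140])*s
            cv2.circle(cr,tuple(int(v) for v in q),3,col,-1)
cv2.imwrite("pics/s11.png",cr)
```

```text
[ 0.46157271 -0.06488603  0.11854128] [ 0.59666893 -0.6008082  -0.24568224] 0.02315809452122797 [ 1.83497066e-04  9.99998851e-01  2.27861834e-04 -1.48746584e-03]
lid scene conf 0.89 px [297. 228.] xy mm [465.  -65.3] area ratio 0.90
lid top conf 0.33 px [308. 204.] xy mm [571.7  18.5] area ratio 0.58
```

View pics/s11.png

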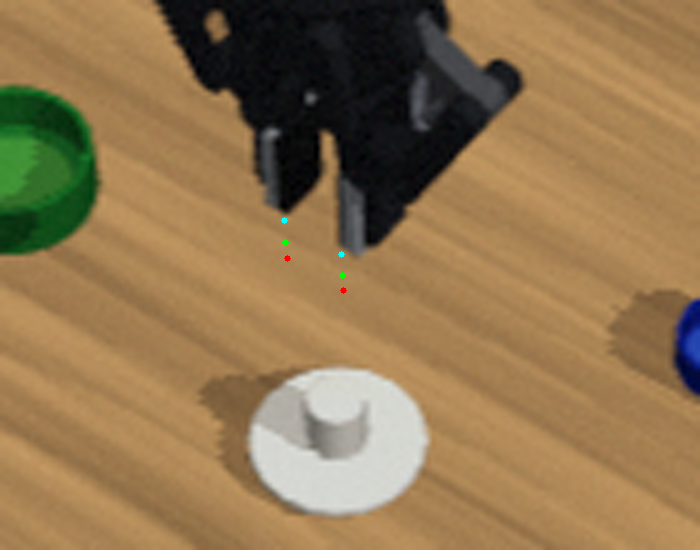

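The marks show the fingertips are really about 12 mm behind the TCP rather than ahead of it. The left tip is at crop (272,205) and the right at (352,250), just above the cyan TCP+11 mm marks. This matches the contact on the knob's top (TCP 22.7 mm, knob top 35 mm). The lid hasn't moved. I'll go lower: TCP at about 4 mm puts the tips at about 16 mm, above the 11 mm disc.

Call:
move_arm(deltas=[[0.6, -1, 0, 20, 0, 0, 0], [0.6, 0, 0, 35, 0, 0, 0], [0.6, 0, 0, 25, 0, 0, 0], [0.6, 0, 0, 15, 0, 0, 0], [0.6, 0, 0, 5, 0, 0, 0], [0.6, 0, 0, 3, 0, 0, 0], [0.6, 0, 0, 3, 0, 0, 0], [0.6, 0, 0, 2, 0, 0, 0], [0.6, 0, 0, 0, 0, 0, 0]])

```text
clock: 23.53
eef_pos: [0.4646, -0.0652, 0.0124]
tool_rot: [0.0, 1.0, -0.0, 0.001]
ft_force: [-0.4, 0.0, 0.6]
grip_width: 0.0509
grasp_force: 0.0
```

Call:
move_arm(deltas=[[0.6, 0, 0, 2, 0, 0, 0], [0.6, 0, 0, 2, 0, 0, 0], [0.6, 0, 0, 2, 0, 0, 0], [0.6, 0, 0, 2, 0, 0, 0], [0.6, 0, 0, 0, 0, 0, 0], [0.6, 0, 0, 0, 0, 0, 0]])

```text
clock: 24.03
eef_pos: [0.4638, -0.0651, 0.0038]
tool_rot: [0.0, 1.0, 0.0, -0.0]
ft_force: [0.1, 0.0, 0.7]
grip_width: 0.0512
grasp_force: 0.0
```

Call:
move_arm(deltas=[[0.4, 0, 0, 0, 0, 0, 0], [0.35, 0, 0, 0, 0, 0, 0], [0.3, 0, 0, 0, 0, 0, 0], [0.27, 0, 0, 0, 0, 0, 0], [0.2, 0, 0, 0, 0, 0, 0], [0.2, 0, 0, 0, 0, 0, 0], [0.2, 0, 0, 0, 0, 0, 0]])

```text
clock: 24.62
eef_pos: [0.4641, -0.0652, 0.0043]
tool_rot: [0.0, 1.0, -0.0, 0.0]
ft_force: [-1.2, 0.2, 4.1]
grip_width: 0.0196
grasp_force: 58.6
```

Gripped at 19.6 mm with 59 N. Lift and carry over the stack.

Call:
move_arm(deltas=[[0.2, 0, 0, -3, 0, 0, 0], [0.2, 0, 0, -8, 0, 0, 0], [0.2, 0, 0, -20, 0, 0, 0], [0.2, 0, 0, -35, 0, 0, 0], [0.2, 0, 0, -35, 0, 0, 0], [0.2, 0, 0, -25, 0, 0, 0], [0.2, 0, 0, 0, 0, 0, 0], [0.2, 0, 0, 0, 0, 0, 0]])

```text
clock: 25.28
eef_pos: [0.4653, -0.0653, 0.1318]
tool_rot: [0.0, 1.0, -0.0, 0.002]
ft_force: [-0.3, 0.4, -1.3]
grip_width: 0.0196
grasp_force: 58.7
```

Call:
move_arm(deltas=[[0.2, -12, 7.5, 0, 0, 0, 0], [0.2, -24, 15, 0, 0, 0, 0], [0.2, -28, 18, 0, 0, 0, 0], [0.2, -28, 18, 0, 0, 0, 0], [0.2, -24, 15, 0, 0, 0, 0], [0.2, -12, 8, 0, 0, 0, 0], [0.2, 0, 0, 0, 0, 0, 0], [0.2, 0, 0, 0, 0, 0, 0], [0.2, 0, 0, 0, 0, 0, 0]])

```text
clock: 26.03
eef_pos: [0.59, 0.0159, 0.1282]
tool_rot: [0.0, 1.0, -0.0, -0.002]
ft_force: [-0.0, 0.6, -1.5]
grip_width: 0.0196
grasp_force: 58.8
```

Run:
```python
from h import *
im=bot.camera("scene"); o=bot.get_obs();p=o["eef_pos"];print(p,o["ft_force"],o["grip_width"],o["grasp_force"])
s=4; cr=cv2.resize(im[190:340,220:370],None,fx=s,fy=s,interpolation=cv2.INTER_CUBIC)
c=bot.calibration("scene"); z=p[2]-.0043+.011
q=(proj(c,np.c_[C*.032+[.5925,.0165],np.full(60,z)])-[220,190])*s
for v in q[::4]: cv2.circle(cr,tuple(int(a) for a in v),2,(0,0,255),-1)
cv2.imwrite("pics/s12.png",cr)
```

```text
[0.59017419 0.01570638 0.12874726] [-0.47922967  0.55365741 -0.40382952] 0.019850316878433482 58.76746952533722
```

View pics/s12.png

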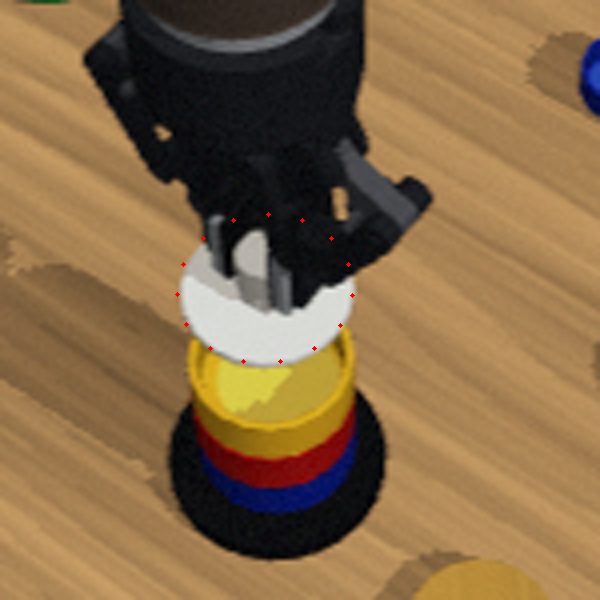

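The lid is held level and matches the red predicted ring to about 1 mm, above the stack. Lower it gently.

Call:
move_arm(deltas=[[0.2, 0, 0, 8, 0, 0, 0], [0.2, 0, 0, 12, 0, 0, 0], [0.2, 0, 0, 8, 0, 0, 0], [0.2, 0, 0, 4, 0, 0, 0], [0.2, 0, 0, 2, 0, 0, 0], [0.2, 0, 0, 0, 0, 0, 0], [0.2, 0, 0, 0, 0, 0, 0]])

```text
clock: 26.67
eef_pos: [0.5921, 0.0162, 0.0962]
tool_rot: [0.0, 1.0, 0.0, 0.0]
ft_force: [-0.6, -0.1, -1.4]
grip_width: 0.0198
grasp_force: 58.8
```

Call:
move_arm(deltas=[[0.2, 0, 0, 1.5, 0, 0, 0], [0.2, 0, 0, 1.5, 0, 0, 0], [0.2, 0, 0, 1.5, 0, 0, 0], [0.2, 0, 0, 1.5, 0, 0, 0], [0.2, 0, 0, 1, 0, 0, 0], [0.2, 0, 0, 1, 0, 0, 0], [0.2, 0, 0, 0.5, 0, 0, 0], [0.2, 0, 0, 0, 0, 0, 0], [0.2, 0, 0, 0, 0, 0, 0]])

```text
clock: 27.42
eef_pos: [0.592, 0.0163, 0.0874]
tool_rot: [0.0, 1.0, -0.0, 0.0]
ft_force: [0.7, 0.5, -1.4]
grip_width: 0.02
grasp_force: 58.8
```

Call:
move_arm(deltas=[[0.2, 0, 0, 0.5, 0, 0, 0], [0.2, 0, 0, 0.5, 0, 0, 0], [0.2, 0, 0, 0, 0, 0, 0]])

```text
clock: 27.67
eef_pos: [0.5919, 0.0164, 0.0863]
tool_rot: [0.0, 1.0, 0.0, -0.0]
ft_force: [-0.0, -0.0, -1.1]
grip_width: 0.0198
grasp_force: 58.8
```

Call:
move_arm(deltas=[[0.2, 0, 0, 0.4, 0, 0, 0], [0.2, 0, 0, 0.3, 0, 0, 0], [0.2, 0, 0, 0, 0, 0, 0]])

```text
clock: 27.92
eef_pos: [0.5922, 0.0163, 0.0863]
tool_rot: [0.0, 1.0, -0.0, 0.0]
ft_force: [-1.3, -0.4, 3.0]
grip_width: 0.0194
grasp_force: 58.9
```

Contact at 86.3 mm, exactly the seated height. Release, retreat and check.

Call:
move_arm(deltas=[[0.25, 0, 0, 0, 0, 0, 0], [0.29, 0, 0, 0, 0, 0, 0], [0.36, 0, 0, 0, 0, 0, 0], [0.5, 0, 0, 0, 0, 0, 0], [0.6, 0, 0, 0, 0, 0, 0], [0.6, 0, 0, -5, 0, 0, 0], [0.6, 0, 0, -20, 0, 0, 0], [0.6, 0, 0, -35, 0, 0, 0], [0.6, 0, 0, -30, 0, 0, 0], [0.6, 0, 0, 0, 0, 0, 0]])

```text
clock: 28.75
eef_pos: [0.596, 0.0164, 0.1833]
tool_rot: [0.0, 1.0, 0.0, 0.006]
ft_force: [1.7, -0.3, 2.2]
grip_width: 0.0512
grasp_force: 0.0
```

Call:
move_arm(deltas=[[0.6, 20, 0, 0, 0, 0, 0], [0.6, 35, 0, 0, 0, 0, 0], [0.6, 40, 0, 0, 0, 0, 0], [0.6, 40, 0, 0, 0, 0, 0], [0.6, 20, 0, 0, 0, 0, 0], [0.6, 0, 0, 0, 0, 0, 0], [0.6, 0, 0, 0, 0, 0, 0], [0.6, 0, 0, 0, 0, 0, 0]])

```text
clock: 29.42
eef_pos: [0.4383, 0.0164, 0.1764]
tool_rot: [0.0, 1.0, 0.0, 0.001]
ft_force: [-0.7, 0.0, -0.7]
grip_width: 0.0511
grasp_force: 0.0
```

Run:
```python
from h import *
bot.camera("top"); im=bot.camera("scene"); o=bot.get_obs();print(o["eef_pos"],o["ft_force"])
find("lid","scene",.082,1); find("lid","top",.082,1)
for n in ("dish_green","jar","cap"): find(n,"scene",0,1)
cv2.imwrite("pics/s13.png",cv2.resize(im[130:430,180:480],None,fx=2,fy=2,interpolation=cv2.INTER_CUBIC))
```

```text
[0.43845291 0.01643234 0.17597875] [ 0.49924377 -0.00287549  0.02028949]
lid scene conf 0.62 px [287. 278.] xy mm [593.5  16.3] area ratio 0.91
lid top conf 0.68 px [205. 260.] xy mm [445.6 204. ] area ratio 0.88
dish_green scene conf 0.78 px [232. 173.] xy mm [ 442.3 -237. ] area ratio 0.99
jar scene conf 0.93 px [439. 299.] xy mm [459.2 215.2] area ratio 0.85
cap scene conf 0.96 px [340. 348.] xy mm [607.3 128.3] area ratio 0.92
```

View pics/s13.png

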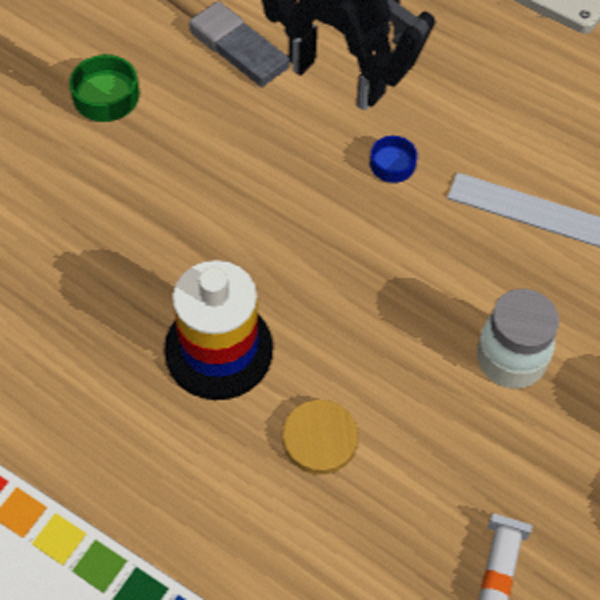

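The stack stands complete and upright at crop (215,320), with the lid seated at x 593, y 16 mm. Green dish, jar and cap measure unmoved, and the tube looks undisturbed. Handing in.

```bash
python3 -c "
from workcell import bot
print(bot.job_done())"
```

```text
the job is handed in; nothing more can be done
None
```

The stack is built and handed in: blue, red and yellow dishes with the white lid on top, upright and seated at the middle of the coaster, finished at about 29 s; while gripping the lid, the fingers first closed on top of its knob (about 15 N) and the second try held.

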